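# Spring check of a tilt mount

## Robot

A 6-joint arm with a two-finger parallel gripper is mounted at the origin on the work surface. World frame = base frame: x ahead of the robot, y to its left, z up, the work surface at z = 0. Lengths are in m, angles in rad, forces in N, time in s.
With the tool pointing down it reaches from about 0.425 to 0.95 m from the base axis. Payload 3.5 kg.
Tool frame: the origin (TCP) lies at the very end of the fingers, on their centre line; the grasp point (between the pads) lies ctrl.tcp_to_grasp behind it (ctrl.tcp_to_grasp is the distance from the TCP to the grasp point, in m); z points along the fingers, y is the line along which they close (so a half turn about z gives the same grasp; the last joint's range is limited). The gripper opens to 85 mm and grips with 20 to 120 N. Pads are 22 mm wide; open, the fingers measure 114 mm over their backs; the gripper's body (76 mm by 85 mm) begins 54 mm behind the grasp point. The pads swing forward as they close: fully open they stand 13 mm farther back than shut.
Start: joints at [-0.15, 0.286, 1.577, -0, 1.279, -0.15], TCP at [0.675, 0, 0.231] pointing down, gripper open.
Joint ranges: [-2.77, 2.77], [-0.9, 2.22], [0.21, 2.48], [-1.53, 4.67], [0.24, 2.81], [-2.84, 2.84]. Speed limits (rad/s): [2.79, 2.79, 3.14, 3.14, 3.14, 3.14].

## Interface

Orientations are given as a unit quaternion [x, y, z, w].
In Python, from plant import ctrl gives the robot as it stands.
- The arm moves only by the shell command python3 -m inch 'ROWS' [FORCE]. ROWS is JSON, a list of rows, each an object with "slide": the shift along the tool's x, y, z in cm, a list of three; "turn": the turn about the tool's z in rad; "grip": the finger opening in cm, from 0 to 8.54. A call has 1 to 20 rows; each row is the pose to reach, as a shift and turn from the pose commanded when the call began, along the tool's axes at that moment; what a row does not reach only later rows make up. A row lasts 1/10 s, in which the tool goes at most 50 mm and 8.59 degrees, less where a joint would pass 70% of its speed; a pose out of reach is approached as far as the arm can. A call with a gripper value outside its range is refused whole. The fingers move at their own pace and stop on an object; FORCE is the grip in N (left out, the last holds). Time passes only in rows, so rows that repeat a pose let the fingers close. It gives the time, the measured TCP pose, the force, the opening and the grip force at its end, in the units of the state.
- ctrl.get_state(): the state, without advancing time (a new reading comes with each control period).
- ctrl.read_camera(name): name is "scene" or "side" or "wrist"; returns (picture, depth): 400x640x3 uint8, red, green, blue; 400x640 float32, m along the optical axis (not along the pixel's ray), 0 where there is no reading.
- ctrl.camera_info(name): a dict with "K" (3x3 intrinsics, pixels), "D" ([k1, k2, p1, p2, k3] as OpenCV has them; the pictures are not rectified), "camera_from_world" (4x4, takes a point from world to camera coordinates); the wrist camera has in their place "T_tool_cam" (4x4, takes a point from camera to tool coordinates, whose origin is the TCP and whose axes are the flange's). Camera axes: x right, y down, z forward; pixel columns grow to the right and rows downward; lengths in m; the calibration is good to about 2 mm. A picture is of the moment at which its call begins: read the wrist's pose just before it. camera_info takes no time and is no camera call.
- ctrl.sign_off(): hands the job in; it is judged then, once.
The state is a dict: "time": time; "qpos": joint angles; "dq": joint speeds; "joint_efforts": joint torques, N m; "eef_pos": TCP position; "tcp_rot": TCP orientation; "contact_force": force on the tool from outside, world axes, zero at the start; "wrist_torque": the same for the moment, N m; "opening": opening from 0.0 (shut) to 1.0 (fully open); "finger_force": force on a finger pad.
Only numpy, scipy, OpenCV 4.12 (cv2) and the standard library are available. Lean on these libraries where they do the work, as an engineer would, in place of code of your own. Each camera call takes 0.05 s, during which the arm holds its last target. There are 200 camera calls.

## Task

Check the spring of the tilt mount that carries the round flange: with the fingertips press down the rubber pad on the plate's free corner until the pointer stands over the steel tab on its scale, without pressing on past the tab, hold it there for about a second, then let go so that the plate springs fully back up. Only press, gently: grasp and lift nothing, do not touch the flange, and leave the other mount and everything else on the bench as they are.

Things in the scene. Friction and masses are not known exactly. Their poses are not given: they have to be found in the camera images.
- flange_mount: Fixed steel tilt mount on which the round flange lies. Origin on the table under it, x along the hinge, y from pad side to hinge, z up. Base slab x -70..95, y -115..105 mm. A hinged 120 x 190 x 8 mm plate lies over it, top 70 mm up. Upright dark pointer at x 54, y 75 mm, 220 mm tall, beside a level scale strip (x 59..89, y 20..95, top z 213 mm) on a post.
- flange_plate (a joint): Tilt of that mount's spring-backed plate, rad (hinge line along mount x at y 75, z 66 mm): 0 level at rest against its upper stop, growing as the pad corner is pressed down, bottom stop 0.25. The spring returns it by itself. Pressing on the pad takes about 3 to 4 N to start and about 10 N near the bottom.
- flange_pad_top (a point): Centre of the top of the round black rubber press pad (32 mm across, 9 mm high) on the free corner of that plate: at mount x -40, y -75 mm, top 79 mm above the table at rest. It is 150 mm from the hinge line, so it goes down almost straight, 0.97 mm for each mm that the pointer tip travels.
- flange_pointer_tip (a point): Sharp end of that mount's pointer, which points along mount +x over the scale strip, 154 mm above the hinge (220 mm above the table). At rest at mount y = +75 mm; as the pad goes down it travels along mount -y.
- flange_tab: The scale mark: a dark steel tab clipped on the outer edge of that mount's scale strip. Top face 14 x 12 mm (12 along y), origin at its centre, axes as the mount's. Fixed, 12 to 28 mm from the pointer's rest position, in mount -y. The pointer is on the mark when its tip has the tab's y to within 6 mm (half the tab's width).
- housing_mount: Fixed steel tilt mount of the same make, on which the square housing lies (not used). Origin on the table under it, x along the hinge, y from pad side to hinge, z up. Base slab x -70..95, y -115..105 mm. A hinged 120 x 190 x 8 mm plate lies over it, top 70 mm up. Upright dark pointer at x 54, y 75 mm, 220 mm tall, beside a level scale strip (x 59..89, y 20..95, top z 213 mm) on a post.
- housing_plate (a joint): Tilt of that mount's spring-backed plate, rad (hinge line along mount x at y 75, z 66 mm): 0 level at rest against its upper stop, growing as the pad corner is pressed down, bottom stop 0.25. The spring returns it by itself. Pressing on the pad takes about 3 to 4 N to start and about 10 N near the bottom.
- housing_pad_top (a point): Centre of the top of the round black rubber press pad (32 mm across, 9 mm high) on the free corner of that plate: at mount x -40, y -75 mm, top 79 mm above the table at rest. It is 150 mm from the hinge line, so it goes down almost straight, 0.97 mm for each mm that the pointer tip travels.
- housing_pointer_tip (a point): Sharp end of that mount's pointer, which points along mount +x over the scale strip, 154 mm above the hinge (220 mm above the table). At rest at mount y = +75 mm; as the pad goes down it travels along mount -y.
- housing_tab: The scale mark: a dark steel tab clipped on the outer edge of that mount's scale strip. Top face 14 x 12 mm (12 along y), origin at its centre, axes as the mount's. Fixed, 12 to 28 mm from the pointer's rest position, in mount -y. The pointer is on the mark when its tip has the tab's y to within 6 mm (half the tab's width).
- flange_seat (a point): Centre of the flange's seat on the top of the flange mount's plate: a round spigot 40 mm across and 10 mm high; z is the plate's normal. At mount x 5, y 20 mm.
- flange: Loose round steel flange, 92 mm across and 10 mm thick with a 64 mm hub, 32 mm high in all, 45 mm bore, sitting over the spigot. Origin: centre of its underside. About 0.35 kg. It stays on the plate while that tilts.
- housing_seat (a point): The same seat on the housing mount's plate.
- housing: Loose square grey housing 74 x 74 x 30 mm with a 45 mm bore, over the spigot of the other mount. Origin: centre of its underside.
- bearing: Loose steel bearing ring, 52 mm across, 15 mm high, lying in front of the flange mount. Origin: underside centre. Leave alone.
- bolt: Loose bolt standing on its head (30 mm across), 55 mm tall, behind the flange mount. Origin: underside centre. Leave alone.
- bushing: Loose brass bushing, 36 mm across, 35 mm high, standing in front of the housing mount. Origin: underside centre. Leave alone.
- tape: Loose roll of tape, 72 mm across, 24 mm high, lying behind the housing mount. Origin: underside centre. Leave alone.
- wrench: Loose wrench, 150 mm long, lying between the robot and the mounts. Origin: underside. Leave alone.
- screwdriver: Loose screwdriver, 170 mm long, lying on the robot's left. Origin: underside. Leave alone.
- carton: Loose cardboard box, 120 x 90 x 70 mm, on the robot's right. Origin: underside centre. Leave alone.
- flange_pad: The rubber pad itself (origin: centre of its underside, on the plate). The rubber gives up to 2 mm.

How it is judged:
On the way:
1. the pad is pressed by the fingers and the pointer tip is over the tab (within 6 mm of its middle) for 0.7 s (y of flange_pointer_tip in the frame of flange_tab between -0.006 and 0.006 m and contact force between the fingers and flange_pad above 1 N), for 0.7 s.
At the end, for the whole second after the job is handed in: After the press and hold, the flange mount's plate is back up (tilt under 0.015 rad) and untouched, the other plate too, the flange and the housing sit on their seats (within 8 mm) at rest, and every bystander is within 15 mm of its start (value of joint each of flange_plate, housing_plate below 0.015 rad and linear speed of flange below 0.02 m/s and distance between flange and flange_seat below 0.008 m and distance between housing and housing_seat below 0.008 m and distance of each of bearing, bolt, bushing, tape, wrench, screwdriver, carton from where it was at the start of the episode below 0.015 m).
It fails at once if the pointer was pressed past the tab (more than 10 mm beyond its middle) (y of flange_pointer_tip in the frame of flange_tab below -0.01 m).
It fails at once if the other mount's plate was pressed (value of joint housing_plate above 0.03 rad).
It fails at once if the flange or the housing was touched by the robot, lifted or shifted off its seat (contact force between any of the fingers, the arm and flange above 0.5 N or contact force between any of the fingers, the arm and housing above 0.5 N or not (distance between flange and flange_seat below 0.008 m) or not (distance between housing and housing_seat below 0.008 m)).
It fails at once if the pad was pinched or jabbed (over 35 N) (contact force between the fingers and flange_pad above 35 N).
It fails at once if a bystander was moved or lifted (not (distance of bearing from where it was at the start of the episode below 0.015 m) or not (distance of bolt from where it was at the start of the episode below 0.015 m) or not (distance of bushing from where it was at the start of the episode below 0.015 m) or not (distance of tape from where it was at the start of the episode below 0.015 m) or not (distance of wrench from where it was at the start of the episode below 0.015 m) or not (distance of screwdriver from where it was at the start of the episode below 0.015 m) or not (distance of carton from where it was at the start of the episode below 0.015 m)).
It also fails if it takes over 35 s, if anything falls off the work surface, if the arm or the gripper's body presses on something with over 40 N, if the wrist force passes 120 N, or if a joint passes its speed limit or range.

## Working session

There is one attempt and no reset: what is moved stays moved. The work goes in short steps, Python scripts to look and compute and a shell command to move; the robot and the scene stay as the last step left them, time stands still between calls to the robot, and variables do not carry over. Pictures are saved under pics/ and viewed, at most 10 in all, crops included, and the job is handed in when it is done.

```bash
mkdir -p pics
cat > h.py <<'E'
import numpy as np, cv2
from plant import ctrl
from scipy.spatial.transform import Rotation as R
def shot(name,fn):
    s=ctrl.get_state(); im,d=ctrl.read_camera(name); i=ctrl.camera_info(name)
    if name=='wrist':
        T=np.eye(4);T[:3,:3]=R.from_quat(s['tcp_rot']).as_matrix();T[:3,3]=s['eef_pos'];W=T@np.array(i['T_tool_cam'])
    else: W=np.linalg.inv(np.array(i['camera_from_world']))
    np.savez('pics/'+fn+'.npz',im=im,d=d,W=W,K=i['K'],D=i['D'])
    cv2.imwrite('pics/'+fn+'.png',im[:,:,::-1]); return im,d
def load(fn): return np.load('pics/'+fn+'.npz')
def ray(z,u,v):
    p=cv2.undistortPoints(np.array([[[u,v]]],float),z['K'],z['D'])[0,0]; return np.array([p[0],p[1],1])
def pt(fn,u,v,h=None):
    z=load(fn);r=ray(z,u,v);W=z['W']
    if h is None:
        q=z['d'][int(v)-1:int(v)+2,int(u)-1:int(u)+2];q=q[q>0];k=np.median(q)
    else: k=(h-W[2,3])/(W[:3,:3]@r)[2]
    return W[:3,:3]@(r*k)+W[:3,3]
def crop(fn,u0,v0,w,h,s):
    im=cv2.imread('pics/'+fn+'.png')[v0:v0+h,u0:u0+w]
    cv2.imwrite('pics/'+fn+'_c%d_%d.png'%(u0,v0),cv2.resize(im,None,fx=s,fy=s,interpolation=cv2.INTER_CUBIC))
E
python3 - <<'E'
from h import *
shot('scene','s0');shot('side','d0')
a=cv2.imread('pics/s0.png');
for n in('s0','d0'):print(load(n)['W'].round(3).tolist())
print(ctrl.get_state())
E
```

```text
[[-0.318, 0.795, -0.517, 1.149], [0.948, 0.257, -0.187, 0.22], [-0.015, -0.549, -0.835, 1.087], [0.0, 0.0, 0.0, 1.0]]
[[0.994, -0.061, 0.092, 0.459], [-0.11, -0.519, 0.848, -0.98], [-0.004, -0.852, -0.523, 0.75], [0.0, 0.0, 0.0, 1.0]]
{'time': 0.1, 'qpos': array([-1.49975788e-01,  2.87144366e-01,  1.57803515e+00,  2.27549155e-06,
        1.27861779e+00, -1.49997601e-01]), 'dq': array([ 0.00052407, -0.0042222 , -0.00197827,  0.00088518, -0.00044935,
        0.00043844]), 'joint_efforts': array([ 1.14915063e-03, -4.07295120e+01, -2.93698221e+01, -1.06323112e-04,
        3.42678482e-03, -4.41654265e-06]), 'eef_pos': array([6.74400024e-01, 1.37147742e-04, 2.30038177e-01]), 'tcp_rot': array([ 7.07098872e-01,  7.07113831e-01, -6.53362241e-04, -8.87827046e-04]), 'contact_force': array([ 0.40863398, -0.12511246, -0.42962791]), 'wrist_torque': array([ 0.03534451, -0.01821003,  0.00174494]), 'finger_force': 0.0, 'opening': 0.9968902859652049}
```

View pics/s0.png

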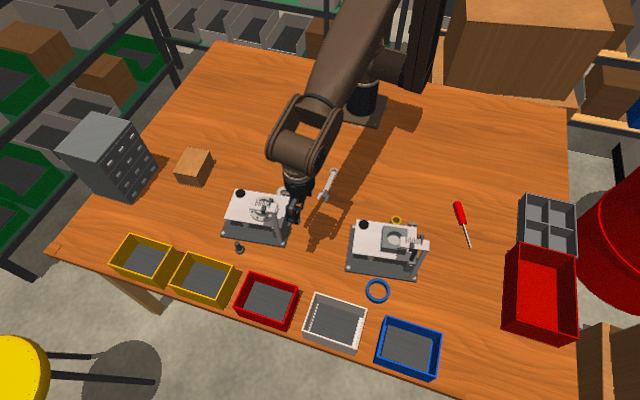

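View pics/d0.png

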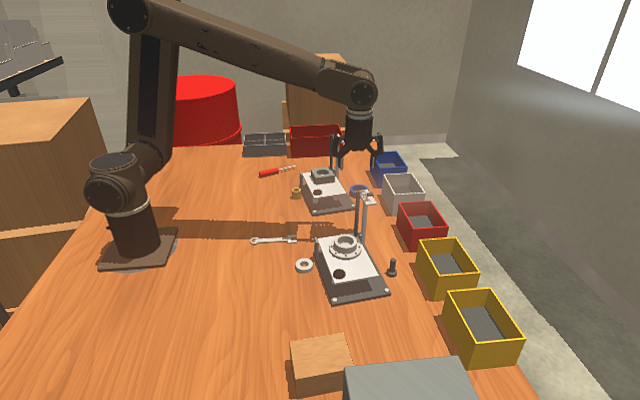

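The flange mount is the one on the robot's right: its pad is at side (339,274) and scene (240,193), and its pointer and scale post are near side (362,200). I'll enlarge both.

Run:
```python
from h import *
crop('d0',295,180,110,130,4.5)
crop('s0',215,170,90,80,7)
for n,u,v,h in(('d0',339,274,.079),('s0',240,193,.079),('d0',339,274,None),('s0',240,193,None)):print(pt(n,u,v,h))
```

```text
[ 0.58590398 -0.26915773  0.079     ]
[ 0.58988697 -0.25925126  0.079     ]
[ 0.5860509  -0.26833501  0.07822333]
[ 0.59075523 -0.25850654  0.08056643]
```

View pics/d0_c295_180.png

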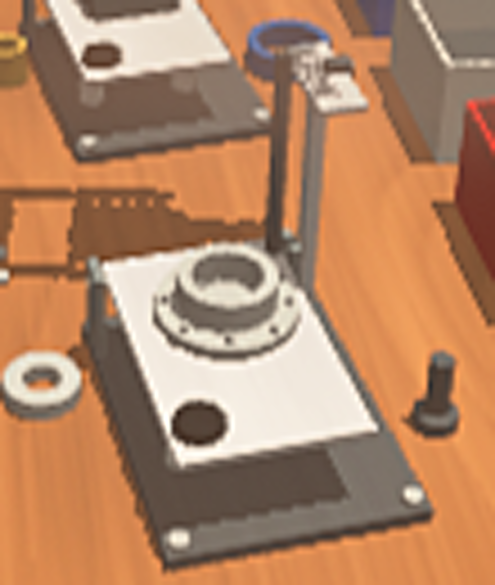

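View pics/s0_c215_170.png

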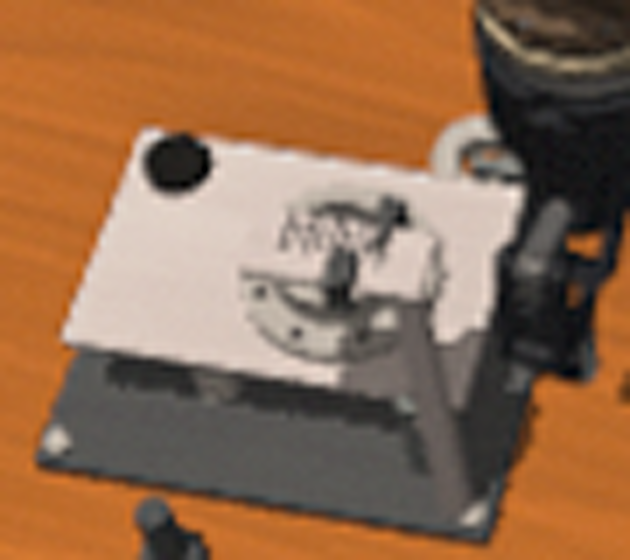

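Side crop: pad centre at pixel (339.4,274.2), and the tab shows dark on the strip's outer edge at about (370.5,194.5). Scene crop: pad at (240.4,193.3). Next I compute the mount pose and choose a high wrist view.

Run:
```python
from h import *
f=lambda x,y:(295+x/4.5,180+y/4.5)
g=lambda x,y:(215+x/7,170+y/7)
# side: plate free corners (-60,-95),(60,-95), back-left (-60,95)
for n,p,h in(('d0',f(185,460),.07),('d0',f(378,430),.07),('d0',f(100,263),.07),('d0',f(340,65),.215),('s0',g(143,128),.07),('s0',g(65,342),.07),('s0',g(522,185),.07),('s0',g(340,275),.215),('s0',g(395,210),.22)):print(p,pt(n,*p,h).round(4))
i=ctrl.camera_info('wrist');print(np.array(i['T_tool_cam']).round(3),i['K'])
print(R.from_quat(ctrl.get_state()['tcp_rot']).as_matrix().round(3))
```

```text
(336.1111111111111, 282.22222222222223) [ 0.5757 -0.2884  0.07  ]
(379.0, 275.55555555555554) [ 0.6895 -0.2771  0.07  ]
(317.22222222222223, 238.44444444444446) [ 0.5471 -0.1034  0.07  ]
(370.55555555555554, 194.44444444444446) [ 0.6956 -0.1104  0.215 ]
(235.42857142857142, 188.28571428571428) [ 0.5722 -0.2864  0.07  ]
(224.28571428571428, 218.85714285714286) [ 0.6911 -0.2685  0.07  ]
(289.57142857142856, 196.42857142857142) [ 0.5466 -0.1009  0.07  ]
(263.57142857142856, 209.28571428571428) [ 0.6948 -0.1086  0.215 ]
(271.42857142857144, 200.0) [ 0.6624 -0.0978  0.22  ]
[[-0.001 -0.963 -0.269  0.068]
 [ 1.    -0.001  0.001  0.   ]
 [-0.001 -0.269  0.963 -0.143]
 [ 0.     0.     0.     1.   ]] [[342.24058069   0.         322.54561199]
 [  0.         342.24058069 203.66695649]
 [  0.           0.           1.        ]]
[[-0.     1.    -0.002]
 [ 1.     0.     0.   ]
 [ 0.    -0.002 -1.   ]]
```

```bash
python3 -m inch '[{"slide":[0,0,-5],"turn":0,"grip":0},{"slide":[0,0,-10],"turn":0,"grip":0},{"slide":[-4,-1.5,-10],"turn":0,"grip":0},{"slide":[-8,-3,-10],"turn":0,"grip":0},{"slide":[-12,-4.5,-10],"turn":0,"grip":0},{"slide":[-15,-5.5,-10],"turn":0,"grip":0},{"slide":[-15,-5.5,-10],"turn":0,"grip":0},{"slide":[-15,-5.5,-10],"turn":0,"grip":0}]' 20
python3 - <<'E'
from h import *
shot('wrist','w1');crop('w1',0,0,640,400,1.25)
E
```

```text
time: 0.9
eef_pos: [0.6197, -0.1503, 0.3307]
tcp_rot: [0.708, 0.707, 0.0, -0.001]
contact_force: [-0.6, 1.0, -0.2]
opening: -0.0
finger_force: 0.0
```

View pics/w1_c0_0.png

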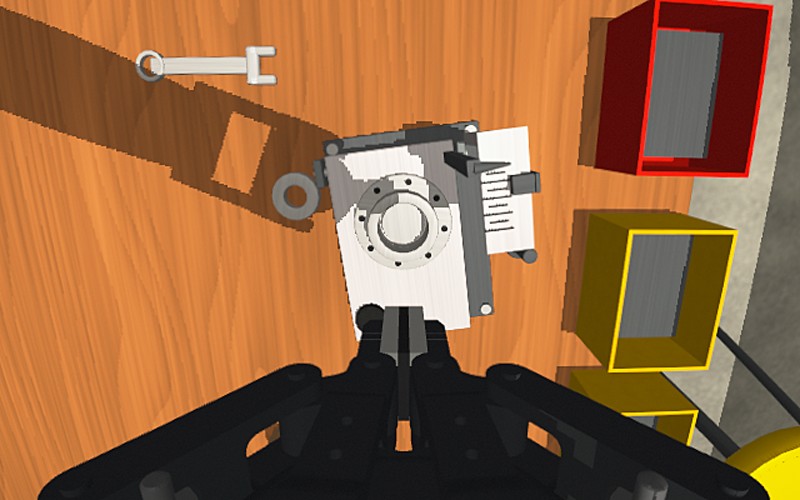

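Wrist view: the pointer tip is at about (512,163) and the tab at (525,182), both in the 1.25x picture, and the pad at (370,318) is partly hidden by the fingers. I'll enlarge the scale.

Run:
```python
from h import *
crop('w1',340,90,100,125,6)
crop('w1',340,90,100,90,6.6)
```

```text
(no output)
```

View pics/w1_c340_90.png

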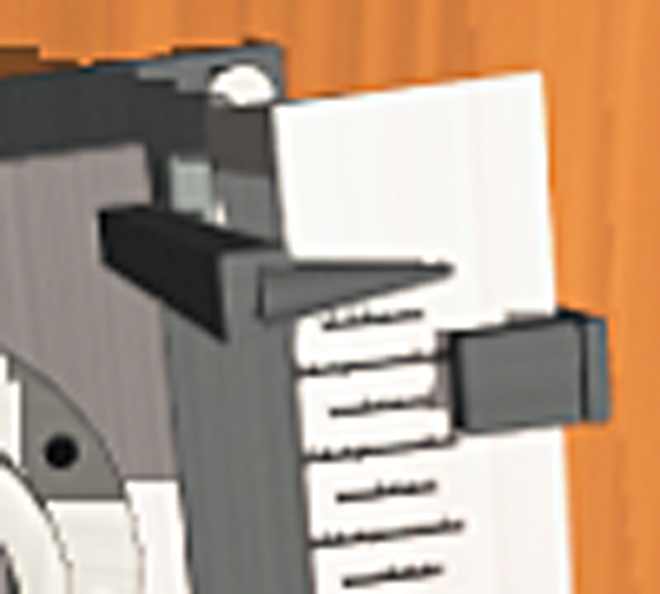

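Run:
```python
from h import *
f=lambda x,y:(340+x/6.6,90+y/6.6)
t0=pt('w1',*f(522,377));print('tab',t0)
zt=t0[2]
c=[pt('w1',*f(*p),zt) for p in((463,335),(578,318),(585,420),(463,432))]
c=np.array(c);print(c.round(4)); tab=c.mean(0)
tip=pt('w1',*f(452,268),.22);print('tip',tip,pt('w1',*f(420,270)))
s=[pt('w1',*f(*p),.213) for p in((275,105),(540,72),(572,590))]
print(np.array(s).round(4))
e=s[1]-s[0];yaw=np.arctan2(e[1],e[0]);e2=s[1]-s[2];print('yaw',yaw,np.arctan2(-e2[0],e2[1]))
for y in(yaw,np.arctan2(-e2[0],e2[1]),.146):
  ex=np.array([np.cos(y),np.sin(y),0]);ey=np.array([-ex[1],ex[0],0])
  d=(tab-tip);print(d@ex,d@ey,(tab-s[1])@ey,(tip-s[1])@ey, 'pad', tip-ey*.15+ex*(-.04-.075))
  print('from strip corner', s[1]-ex*.089-ey*.095, s[1]-ex*.129-ey*.170)
```

```text
tab [ 0.69162064 -0.11025977  0.22049321]
[[ 0.6847 -0.1056  0.2205]
 [ 0.6975 -0.1037  0.2205]
 [ 0.6991 -0.1151  0.2205]
 [ 0.6853 -0.1165  0.2205]]
tip [ 0.68311967 -0.0982925   0.22      ] [ 0.67950902 -0.09851554  0.22019579]
[[ 0.6639 -0.0808  0.213 ]
 [ 0.6936 -0.077   0.213 ]
 [ 0.7014 -0.1361  0.213 ]]
yaw 0.12683105956828417 0.13232548739961847
0.006959165179201031 -0.012893757718167411 -0.03268103218455404 -0.019787274466386624 pad [ 0.58801708 -0.26163416  0.22      ]
from strip corner [ 0.6173114  -0.18250582  0.213     ] [ 0.58711954 -0.26196305  0.213     ]
0.006888216670450819 -0.012931799533983246 -0.03264697410543001 -0.01971517457144676 pad [ 0.58891598 -0.26215422  0.22      ]
from strip corner [ 0.61789218 -0.18292328  0.213     ] [ 0.58813735 -0.2625452   0.213     ]
0.006710742114203727 -0.013024780549508631 -0.03255793396714897 -0.019533153417640337 pad [ 0.59116544 -0.26342705  0.22      ]
from strip corner [ 0.61934751 -0.18394834  0.213     ] [ 0.59068421 -0.26396968  0.213     ]
```

The tab's middle is 13 mm from the resting pointer, so the pad must go down about 12.6 mm. The pad is at (0.590,-0.263). I go above it and stop clear.

```bash
python3 -m inch '[{"slide":[-4,-1,0],"turn":0,"grip":0},{"slide":[-8,-2,0],"turn":0,"grip":0},{"slide":[-11.3,-3,0],"turn":0,"grip":0},{"slide":[-11.3,-3,4],"turn":0,"grip":0},{"slide":[-11.3,-3,8],"turn":0,"grip":0},{"slide":[-11.3,-3,12],"turn":0,"grip":0},{"slide":[-11.3,-3,16],"turn":0,"grip":0},{"slide":[-11.3,-3,20],"turn":0,"grip":0},{"slide":[-11.3,-3,22.5],"turn":0,"grip":0},{"slide":[-11.3,-3,22.5],"turn":0,"grip":0},{"slide":[-11.3,-3,22.5],"turn":0,"grip":0},{"slide":[-11.3,-3,22.5],"turn":0,"grip":0}]'
python3 - <<'E'
from h import *
shot('wrist','w2');shot('side','d1')
a=cv2.imread('pics/w2.png')[140:400,150:490];b=cv2.imread('pics/d1.png')[175:305,285:400]
a=cv2.resize(a,(400,306));b=cv2.resize(b,(398,450),interpolation=cv2.INTER_CUBIC)
o=np.zeros((450,800,3),np.uint8);o[:306,:400]=a;o[:,400:798]=b;cv2.imwrite('pics/m2.png',o)
E
```

```text
time: 2.15
eef_pos: [0.5918, -0.2632, 0.109]
tcp_rot: [0.707, 0.707, 0.0, 0.002]
contact_force: [-0.4, 0.5, 0.8]
opening: 0.001
finger_force: 0.0
```

View pics/m2.png

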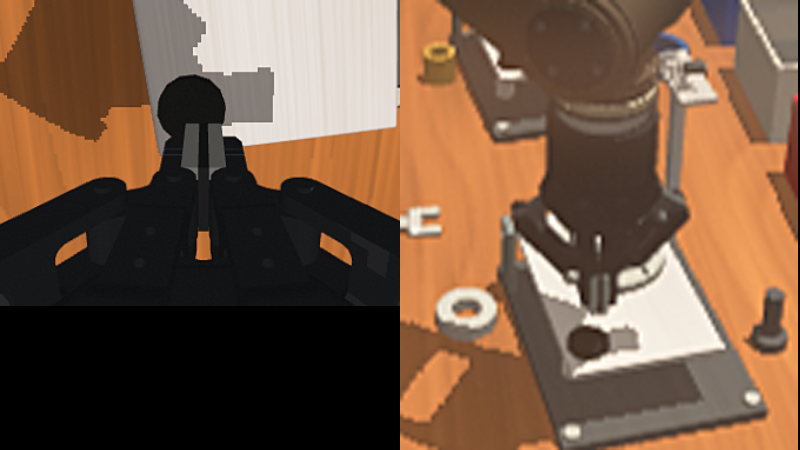

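Wrist part: pad centre at about (192,108) in the mosaic, which is (313,232) in the raw picture. The fingers come down on it slightly to its right. Side part: the scale stays visible at (685,70).

```bash
python3 - <<'E'
from h import *
print(pt('w2',150+192*.85,140+108.5*.85,.079),pt('w2',313,220))
E
python3 -m inch '[{"slide":[0,-0.2,1],"turn":0,"grip":0},{"slide":[0,-0.2,2],"turn":0,"grip":0},{"slide":[0,-0.2,2.5],"turn":0,"grip":0},{"slide":[0,-0.2,2.5],"turn":0,"grip":0},{"slide":[0,-0.2,2.5],"turn":0,"grip":0}]'
```

```text
[ 0.58726979 -0.26007184  0.079     ] [ 0.58722423 -0.25303583  0.07933189]
time: 2.75
eef_pos: [0.5878, -0.2629, 0.0809]
tcp_rot: [0.707, 0.707, -0.0, -0.0]
contact_force: [0.3, 0.3, 0.1]
opening: -0.001
finger_force: 0.0
```

```bash
python3 -m inch '[{"slide":[0,0.0,0.2],"turn":0,"grip":0},{"slide":[0,0,0.4],"turn":0,"grip":0},{"slide":[0,0,0.6],"turn":0,"grip":0},{"slide":[0,0,0.8],"turn":0,"grip":0},{"slide":[0,0,1.0],"turn":0,"grip":0},{"slide":[0,0,1.2],"turn":0,"grip":0},{"slide":[0,0,1.2],"turn":0,"grip":0},{"slide":[0,0,1.2],"turn":0,"grip":0}]'
python3 - <<'E'
from h import *
shot('side','d2');shot('scene','s2');s=ctrl.get_state();print(s['eef_pos'],s['contact_force'])
a=cv2.imread('pics/d2.png')[180:215,350:390];b=cv2.imread('pics/s2.png')[185:225,245:290];c=cv2.imread('pics/d1.png')[180:215,350:390]
cv2.imwrite('pics/m3.png',np.hstack([cv2.resize(x,(266,240),interpolation=cv2.INTER_CUBIC) for x in(c,a,b)]))
E
```

```text
time: 3.55
eef_pos: [0.5884, -0.2636, 0.0698]
tcp_rot: [0.707, 0.707, -0.0, 0.001]
contact_force: [-1.1, -3.1, 4.4]
opening: -0.0
finger_force: 2.5
[ 0.58840375 -0.2635784   0.06980286] [ 0.18899023 -3.28227665  5.48255389]
```

View pics/m3.png

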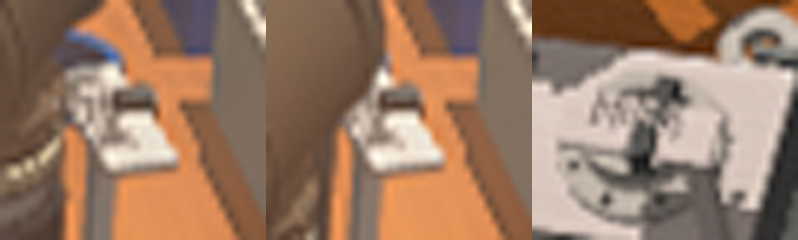

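Scene part: the tab is still near (264,207) and the dark pointer end has moved from about (271.4,200) to (268,200), roughly 8 mm. That agrees with the TCP drop of 9 mm. I press 3.5 mm more and hold.

```bash
python3 -m inch '[{"slide":[0,0,0.1],"turn":0,"grip":0},{"slide":[0,0,0.2],"turn":0,"grip":0},{"slide":[0,0,0.35],"turn":0,"grip":0},{"slide":[0,0,0.35],"turn":0,"grip":0},{"slide":[0,0,0.35],"turn":0,"grip":0},{"slide":[0,0,0.35],"turn":0,"grip":0},{"slide":[0,0,0.35],"turn":0,"grip":0},{"slide":[0,0,0.35],"turn":0,"grip":0},{"slide":[0,0,0.35],"turn":0,"grip":0},{"slide":[0,0,0.35],"turn":0,"grip":0},{"slide":[0,0,0.35],"turn":0,"grip":0},{"slide":[0,0,0.35],"turn":0,"grip":0},{"slide":[0,0,0.35],"turn":0,"grip":0},{"slide":[0,0,0.35],"turn":0,"grip":0}]'
python3 - <<'E'
from h import *
z=[]
shot('scene','s3');s=ctrl.get_state();print(s['eef_pos'],s['contact_force'],s['finger_force'])
cv2.imwrite('pics/m4.png',np.hstack([cv2.resize(cv2.imread('pics/%s.png'%n)[190:220,250:285],(390,334),interpolation=cv2.INTER_CUBIC) for n in('s0','s3')]))
E
```

```text
time: 5.05
eef_pos: [0.5884, -0.2636, 0.0664]
tcp_rot: [0.707, 0.707, -0.0, 0.001]
contact_force: [-0.7, -3.3, 6.3]
opening: 0.002
finger_force: 2.8
[ 0.58839213 -0.26364176  0.06641878] [-0.6570357  -2.37773674  4.7369726 ] 2.8145876666530967
```

View pics/m4.png

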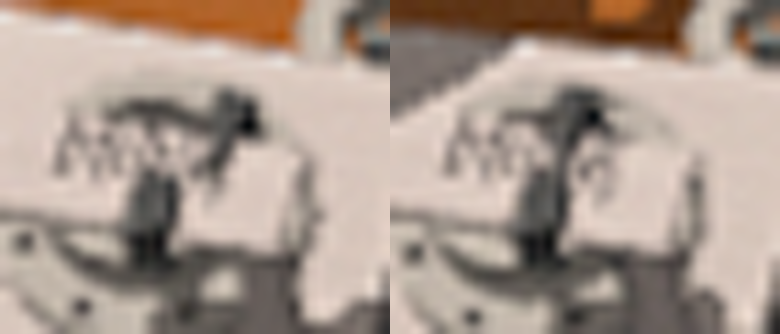

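The pointer's line now runs through the tab: its end has moved from x≈208 to 163 in the crop, against a tab at about 152, and the pointer's slant covers the rest. It has held for over a second at about 5 N, so I let go smoothly.

```bash
python3 -m inch '[{"slide":[0,0,0],"turn":0,"grip":0},{"slide":[0,0,-0.2],"turn":0,"grip":0},{"slide":[0,0,-0.4],"turn":0,"grip":0},{"slide":[0,0,-0.6],"turn":0,"grip":0},{"slide":[0,0,-0.8],"turn":0,"grip":0},{"slide":[0,0,-1.0],"turn":0,"grip":0},{"slide":[0,0,-1.2],"turn":0,"grip":0},{"slide":[0,0,-1.4],"turn":0,"grip":0},{"slide":[0,0,-2],"turn":0,"grip":0},{"slide":[0,0,-4],"turn":0,"grip":0},{"slide":[0,0,-7],"turn":0,"grip":0},{"slide":[0,0,-10],"turn":0,"grip":0},{"slide":[0,0,-10],"turn":0,"grip":0},{"slide":[0,0,-10],"turn":0,"grip":0},{"slide":[0,0,-10],"turn":0,"grip":0},{"slide":[0,0,-10],"turn":0,"grip":0},{"slide":[0,0,-10],"turn":0,"grip":0}]'
python3 - <<'E'
from h import *
shot('scene','s4');shot('side','d4')
print([np.abs(load('s4')['im'][190:220,250:285].astype(int)-load(n)['im'][190:220,250:285]).mean().round(2) for n in('s0','s3')])
cv2.imwrite('pics/m5.png',np.hstack([cv2.resize(cv2.imread('pics/s4.png')[170:250,215:305],(400,356)),cv2.resize(cv2.imread('pics/d4.png')[180:310,285:405],(400,356))]))
E
```

```text
time: 6.8
eef_pos: [0.5872, -0.2624, 0.1641]
tcp_rot: [0.707, 0.707, -0.0, -0.002]
contact_force: [0.1, -0.3, -0.4]
opening: -0.0
finger_force: 0.0
[np.float64(6.35), np.float64(18.19)]
```

View pics/m5.png

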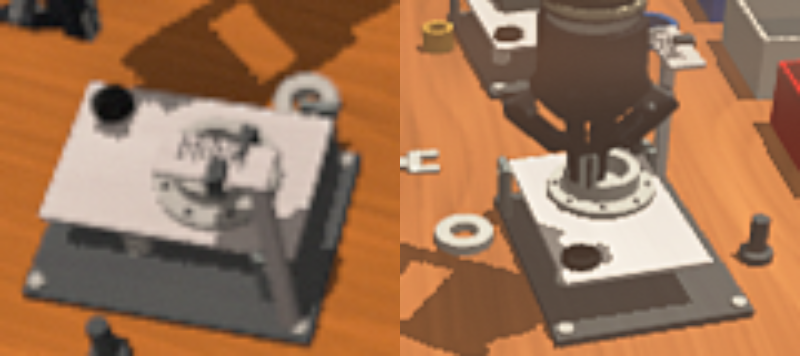

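The plate is level again with the pointer back at rest, at about (245,132) in the left picture. The flange is seated, the bearing and bolt have not moved, and the fingers are clear.

```bash
python3 -c "
from plant import ctrl
print(ctrl.sign_off())"
```

```text
the job is handed in; nothing more can be done
None
```

I pressed the flange mount's pad until the pointer stood over the tab (about 12 of the 13 mm to its middle), held it there for over a second at about 5 N, and let the plate spring back up; the job is handed in, no verdict was shown.

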